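# Lock the shaker post with a linch pin

### The job

Lock the bench shaker for transport: pick up the loose linch pin by its head and push it, shank first, through the square hole in the shaker's post until the head is fully home against the post. The post can sit a centimetre or so to either side of the middle of its slot, so feel for the hole gently and never ram the pin. Then let go, flip the pin's sprung ring over the top of the post and press it down on the far side, not hard, until it snaps below the pin's end; leave the other things on the worktop where they are.

Things in the scene. Friction and masses are not known exactly. Their poses are not given: they have to be found in the camera images.
- shaker: low white bench shaker fixed to the worktop, aluminium platform 156 x 136 mm with its top at z = 34 mm. Origin under its centre; x = the way the pin is pushed, z up. On it stands a steel post: block 28 mm deep (x), 34 mm wide (y), top at z = 80 mm, with a square through-hole of 11.6 mm along x. A low rim with 45 degree lead-in faces, 1.5 mm wide, surrounds the entrance
- mouth (a point): nominal hole entrance, on the post's front face and hole axis, 66 mm above the worktop; x = way of insertion. Height and direction are true, but the post is clamped in a slot along y: the real hole lies up to 9.5 mm to either side (y) of this point, not measured. It does not shift under allowed forces. The lead-in rim stands out: with the pin home its shoulder is 1 to 2 mm before (-x) this point
- pin_grip (a point): centre of the head of the loose steel linch pin, where it is grasped. Head 34 mm long (x), 16 wide (y), 20 high, lying on the worktop; x points to the tip. A 10 mm square shank on the same axis leaves the head's front face 17 mm ahead; its nose, 9 mm wide, is rounded up and down but blunt sideways, tip 47.5 mm beyond that face. The ring's hinge is 13 mm behind this point, 6 mm below
- pin_shoulder (a point): middle of the head's front face (the shoulder), on the pin's axis; axes as pin_grip
- linch_pin: the same pin, 0.1 to 0.16 kg; origin under the shoulder, 10 mm below the pin's axis; axes as pin_grip
- hoop: the sprung ring of the pin: a hoop of 6 mm steel wire, 54 mm wide over all, 78 mm from its hinge to the middle of its end bar; origin on the hinge, x along the hoop to its end bar. It can stretch along x by up to 8 mm against a spring
- hoop_end (a point): middle of the end bar of the ring (the bar runs along y, 6 mm thick, straight over 28 mm), 78 mm from the hinge
- ring (a joint): ring angle: 0 = forward along the shank, end bar just beyond and 6 mm below the pin's axis at its tip (snapped); 1.57 = up; starts at 2.05 to 2.35, leaning back. Stays where put (friction, about 0.5 N at the bar). Between about 0.18 and 0.08 the bar must be forced over the nose (about 5 to 11 N down on the bar), then it snaps below and stays; stop at 0
- the_screwdriver: bystander, to be left alone: small screwdriver with a yellow handle, 164 mm long, lying
- the_tape_roll: bystander, to be left alone: roll of tape lying flat, 71 mm across
- the_timer: bystander, to be left alone: flat white timer, 62 x 62 x 18 mm
- the_note_pad: bystander, to be left alone: block of sticky notes, 46 x 73 x 14 mm
Mind the look-alikes: they are no part of the job. What is shaped like the linch_pin but yellow is not meant.

How it is judged (in metres and radians):
On the way, in this order (a step that is already met when the one before it is completed fails the run):
1. the pin is pushed home through the post, its ring still open (x of pin_shoulder in the frame of mouth above -0.0035 m and y of pin_shoulder in the frame of mouth between -0.0115 and 0.0115 m and z of pin_shoulder in the frame of mouth between -0.005 and 0.005 m and angle between the x axis of pin_shoulder and the x axis of mouth, either way round below 0.15 rad and value of joint ring above 0.3 rad), for 0.2 s.
2. the ring is flipped over the post and snapped below the pin's end (value of joint ring below 0.06 rad), for 0.2 s.
At the end, for the whole second after the job is handed in: Pin through the hole, shoulder within about 2 mm of home (at most 3.5 mm before the nominal mouth; within 11.5 mm of it sideways, 5 mm in height and 0.15 rad in direction), ring snapped (joint below 0.06 rad), pin at rest (x of pin_shoulder in the frame of mouth above -0.0035 m and y of pin_shoulder in the frame of mouth between -0.0115 and 0.0115 m and z of pin_shoulder in the frame of mouth between -0.005 and 0.005 m and angle between the x axis of pin_shoulder and the x axis of mouth, either way round below 0.15 rad and value of joint ring below 0.06 rad and linear speed of linch_pin below 0.02 m/s); the robot touches nothing.
It fails at once if the pin is rammed against the shaker on its way in (more than 30 N before it is home) (contact force between linch_pin and shaker above 30 N and x of pin_shoulder in the frame of mouth below -0.006 m).
It fails at once if the pin is wrenched in the post (more than 70 N) (contact force between linch_pin and shaker above 70 N).
It fails at once if the ring is pressed with more than 25 N (contact force between the fingers and hoop above 25 N).
It fails at once if a bystander is pushed more than 25 mm (distance of any of the_screwdriver, the_tape_roll, the_timer, the_note_pad from where it was at the start of the episode above 0.025 m).
It also fails if it takes over 72 s, if anything falls off the work surface, if the arm or the gripper's body presses on something with over 40 N, if the wrist force passes 120 N, or if a joint passes its speed limit or range.

### The arm

A 6-joint arm with a two-finger parallel gripper is mounted at the origin on a cart in front of the work surface, level with it; the furniture and walls round the work are solid. World frame = base frame: x ahead of the robot, y to its left, z up, the work surface at z = 0. Lengths are in m, angles in degrees, forces in N, time in s.
With the tool pointing down it reaches from about 0.4 to 0.825 m from the base axis. Payload 7 kg.
Tool frame: the origin (TCP) lies midway between the tips of the shut fingers; the grasp point (between the pads) lies 19 mm behind it; z points along the fingers, y is the line along which they close (so a half turn about z gives the same grasp; the last joint's range is limited). The gripper opens to 88 mm and grips with 3 to 60 N. Pads are 19 mm wide; open, the fingers measure 130 mm over their backs; the gripper's body (78 mm by 193 mm) begins 47 mm behind the grasp point.
Start: joints at [-25.319, 20.546, 0.682, 0, -70.136, -16.507], TCP at [0.503, -0.45, 0.204] pointing down, gripper open.
Joint ranges: [-176.03, 176.03], [-82.01, 121.73], [-58.28, 71.71], [-173.87, 95.51], [-174.79, -0.11], [-173.66, 173.66]. Speed limits (degrees/s): [136.94, 136.94, 172.46, 180, 180, 180].

### API

Orientations are given as [roll, pitch, yaw] about the fixed x, y, z axes, in that order (R = Rz(yaw) Ry(pitch) Rx(roll)).
In Python, from plant import r gives the robot as it stands. The module is installed in compiled form; this text tells all that it offers.
- The arm moves only by the tool play_rows, never from a script. Its argument "rows" is a list of rows, each an object with "slide": the shift along the tool's x, y, z as a fraction of full scale, a list of three; "delta_rot": the turn, a rotation vector about the tool's x, y, z as a fraction of full scale, a list of three; "fingers": the opening, from -1 (shut) to 1 (fully open). In form: [{"slide": [x, y, z], "delta_rot": [rx, ry, rz], "fingers": fingers}, ...]. A call has 1 to 8 rows; each row shifts and turns the commanded pose from where the row before left it, along the tool's axes as they then stand; what a row does not reach is not made up. Full scale, the value 1, is 0.15 m for a shift and 0.08 rad for a turn. A row lasts 1/8 s, in which the tool goes at most 62.5 mm and 10.7 degrees, less where a joint would pass 70% of its speed; a pose out of reach is approached as far as the arm can. A call with a number of a shift or a turn outside -1 to 1 is refused whole. A call with a gripper value outside its range is refused whole. The fingers move at their own pace and stop on an object; "squeeze" is the grip in N (left out, the last holds). Time passes only in rows, so rows that do not move let the fingers close. It gives the time, the measured TCP pose, the force, the opening and the grip force at its end, in the units of the state.
- r.get_state(): the state, without advancing time (a new reading comes with each control period).
- r.capture(name): name is "scene" or "top" or "wrist"; returns a dict with "image" (420x560x3 uint8, blue, green, red), "fx", "fy", "cx", "cy" (pixels), "R" (3x3) and "t" (3): a world point X has camera coordinates R X + t; the wrist camera has in their place "T_tool_cam" (4x4, takes a point from camera to tool coordinates, whose origin is the TCP and whose axes are the flange's). Camera axes: x right, y down, z forward; pixel columns grow to the right and rows downward; lengths in m; the calibration is good to about 2 mm. A picture is of the moment at which its call begins: read the wrist's pose just before it. There is no depth.
- r.close_job(): hands the job in; it is judged then, once.
The state is a dict: "time_s": time; "joints": joint angles; "qd": joint speeds; "joint_torque": joint torques, N m; "tcp_pos": TCP position; "eef_rot": TCP orientation; "contact_force": force on the tool from outside, world axes, zero at the start; "moment": the same for the moment, N m; "gripper_width": finger opening in m; "gripper_force": force on a finger pad.
Only numpy, scipy, OpenCV 4.12 (cv2) and the standard library are available. Lean on these libraries where they do the work, as an engineer would, in place of code of your own. Each camera call takes 0.05 s, during which the arm holds its last target. There are 200 camera calls.

## Working session

There is one attempt and no reset: what is moved stays moved. The work goes in short steps, Python scripts to look and compute and a tool call to move; the robot and the scene stay as the last step left them, time stands still between calls to the robot, and variables do not carry over. Pictures are saved under pics/ and viewed, at most 10 in all, crops included, and the job is handed in when it is done.

Besides the shell and the picture viewer there is one more tool, called after "Request:" by a JSON object that holds its "op" and its "data", one argument or row to a line. play_rows: Moves the arm, as the interface text tells. Shift numbers are shares of 0.15 m and turn numbers shares of 0.08 rad, none past 1 either way. Its arguments: {"type":"object","properties":{"rows":{"type":"array"},"squeeze":{"type":"number"}},"required":["rows"]}

```bash
mkdir -p pics; cat > h.py <<'E'
from plant import r
import numpy as np, cv2
from scipy.spatial.transform import Rotation as Ro
def cap(n):
    s=r.get_state(); c=r.capture(n)
    if n=='wrist':
        T=np.array(c['T_tool_cam']); Rt=Ro.from_euler('xyz',s['eef_rot'],degrees=True).as_matrix()
        Rw=Rt@T[:3,:3]; o=Rt@T[:3,3]+np.array(s['tcp_pos']); c['R']=Rw.T; c['t']=-Rw.T@o
    c['R']=np.array(c['R']);c['t']=np.array(c['t']); return c
def ray(c,u,v,z):
    d=c['R'].T@np.array([(u-c['cx'])/c['fx'],(v-c['cy'])/c['fy'],1]); o=-c['R'].T@c['t']
    return o+d*(z-o[2])/d[2]
def proj(c,X):
    p=c['R']@np.array(X)+c['t']; return p[0]/p[2]*c['fx']+c['cx'],p[1]/p[2]*c['fy']+c['cy']
E
python3 - <<'E'
from h import *
import pickle
for n in('scene','top','wrist'):
    c=cap(n); cv2.imwrite(f'pics/{n}0.png',c['image']); pickle.dump(c,open(n+'.pkl','wb'))
    print(n,-c['R'].T@c['t'],c['fx'],c['R'][2])
print(r.get_state())
a=[cv2.imread(f'pics/{n}0.png') for n in('scene','top')]
E
```

```text
scene [-0.37920437  0.85236922  0.70656467] 477.19149958393564 [ 0.58293585 -0.68161091 -0.44225825]
top [ 0.2522771  -0.11402198  1.64085841] 502.63469889050566 [ 0.14478009 -0.00255066 -0.98946057]
wrist [ 0.44866569 -0.50937182  0.38242918] 341.2262680476539 [ 0.19609169  0.21993601 -0.95560253]
{'time_s': 0.15, 'joints': array([-2.53178349e+01,  2.05824072e+01,  6.44863898e-01, -1.40193079e-02,
       -7.01367489e+01, -1.65065586e+01]), 'qd': array([-0.03719362, -0.09269954,  0.02648903,  0.00206164, -0.02696374,
       -0.01323544]), 'joint_torque': array([-1.30204113e-03, -5.83276391e+01,  2.93288487e+01,  7.00115249e+00,
        8.82859400e-03, -1.20921231e-04]), 'tcp_pos': array([ 0.50266867, -0.4498798 ,  0.20302805]), 'eef_rot': array([ 1.79925025e+02, -8.47251482e-03, -1.31829160e+02]), 'contact_force': array([ 0.1060157 ,  0.02333172, -0.07439614]), 'moment': array([ 0.03372008, -0.01218349, -0.0085597 ]), 'gripper_force': 0.0, 'gripper_width': 0.08775595372136703}
```

View pics/top0.png

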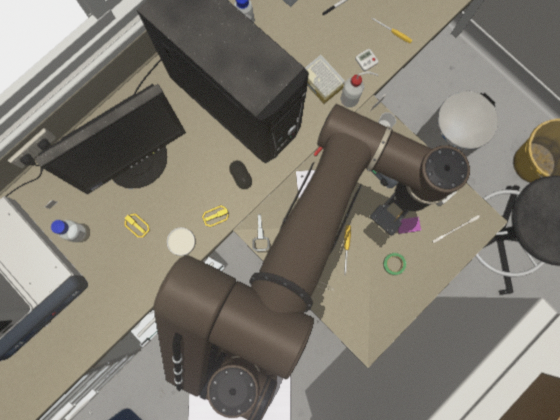

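View pics/scene0.png

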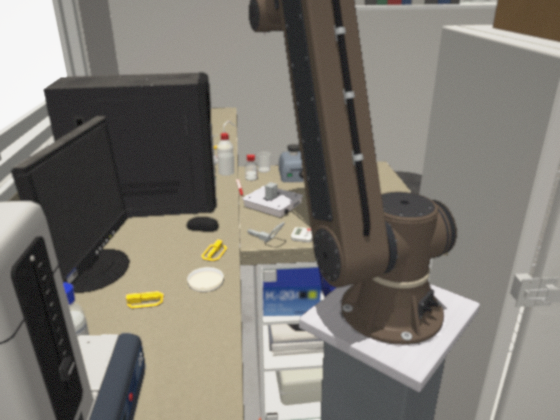

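The top view shows a grey pin-like thing near (262,235), with the shaker mostly hidden under the arm near (310,190). The scene view shows the shaker with its post at (272,195), the grey pin at (265,235) and the timer at (300,234). The look-alikes for the pin are yellow, at scene (144,299) and (215,250), which are top (136,225) and (215,216). I choose the grey one and check it in a close crop.

```bash
python3 - <<'E'
from h import *
import pickle
s=pickle.load(open('scene.pkl','rb'));t=pickle.load(open('top.pkl','rb'))
a=cv2.resize(s['image'][170:260,225:325],None,fx=5.5,fy=5.5,interpolation=2)
b=cv2.resize(t['image'][205:265,235:280],None,fx=5,fy=5,interpolation=2)
o=np.zeros((500,800,3),np.uint8);o[:495,:550]=a;o[:300,555:780]=b
cv2.imwrite('pics/crop1.png',o)
print(ray(t,262,240,.01),ray(s,265,235,.01),ray(s,272,186,.08))
E
```

```text
[ 0.42455348 -0.06400309  0.01      ] [ 0.44961017 -0.061288    0.01      ] [ 0.56484023 -0.22794774  0.08      ]
```

View pics/crop1.png

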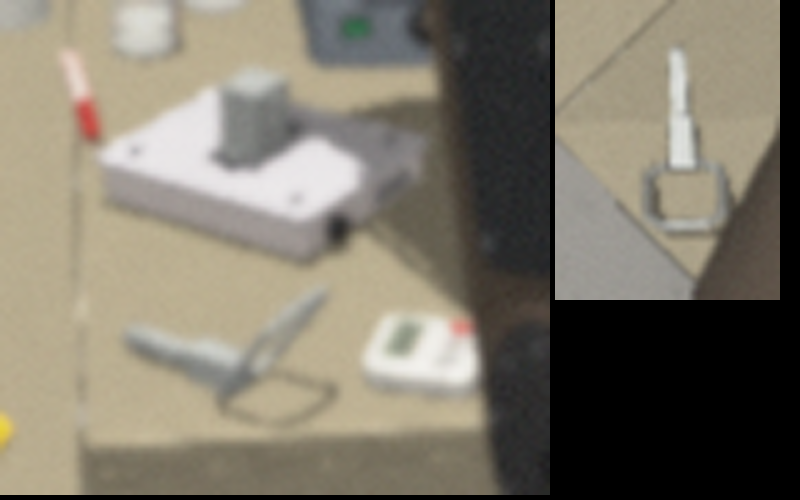

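The crop confirms the grey steel pin: its ring leans back, its shank points roughly +x, and the ring's shadow lies beside it. The post is at about scene (271,184). Next I write a move planner and bring the wrist camera over the pin.

```bash
cat >> h.py <<'E'
import json
def plan(pos,rpy,n,start=None,f=1):
    """rows from the present (or given) pose to the target, in share units"""
    if start is None: s=r.get_state(); start=(s['tcp_pos'],s['eef_rot'])
    p0=np.array(start[0]); R=Ro.from_euler('xyz',start[1],degrees=True); Rt=Ro.from_euler('xyz',rpy,degrees=True)
    w=(R.inv()*Rt).as_rotvec()/n; d=(np.array(pos)-p0)/n; out=[]
    for i in range(n):
        sl=R.inv().apply(d)/.15; out.append({"slide":[round(x,3) for x in sl],"delta_rot":[round(x,3) for x in w/.08],"fingers":f}); R=R*Ro.from_rotvec(w)
    for i in range(0,n,8): print(json.dumps(out[i:i+8]))
E
python3 - <<'E'
from h import *
import pickle
s=pickle.load(open('scene.pkl','rb'));t=pickle.load(open('top.pkl','rb'))
def cr(x,y): return 225+x/5.5,170+y/5.5
def ct(x,y): return 235+(x-555)/5,205+y/5
print('shoulder,tip top',ray(t,*ct(682,118),.02),ray(t,*ct(677,50),.015),'headback',ray(t,*ct(684,168),.02))
print('tip scene',ray(s,*cr(130,335),.01))
print('plat corners',[ray(s,*cr(*p),.034) for p in((100,160),(305,215),(425,140),(212,90))])
print('post top',[ray(s,*cr(*p),.08) for p in((222,78),(253,90),(288,82),(255,68))])
plan([.45,-.14,.27],[180,0,180],12)
E
```

```text
shoulder,tip top [ 0.46069143 -0.05868147  0.02      ] [ 0.50618805 -0.05470095  0.015     ] headback [ 0.42802871 -0.06036858  0.02      ]
tip scene [ 0.50433873 -0.04872913  0.01      ]
plat corners [array([ 0.63756033, -0.16487481,  0.034     ]), array([ 0.49383022, -0.18579084,  0.034     ]), array([ 0.5032059 , -0.31142016,  0.034     ]), array([ 0.65512993, -0.28611144,  0.034     ])]
post top [array([ 0.59168405, -0.2254623 ,  0.08      ]), array([ 0.56544051, -0.22363665,  0.08      ]), array([ 0.55698309, -0.24587572,  0.08      ]), array([ 0.58626141, -0.24951114,  0.08      ])]
[{"slide": [-0.109, 0.137, -0.037], "delta_rot": [0.001, -0.001, 0.876], "fingers": 1}, {"slide": [-0.099, 0.144, -0.037], "delta_rot": [0.001, -0.001, 0.876], "fingers": 1}, {"slide": [-0.089, 0.151, -0.037], "delta_rot": [0.001, -0.001, 0.876], "fingers": 1}, {"slide": [-0.078, 0.156, -0.037], "delta_rot": [0.001, -0.001, 0.876], "fingers": 1}, {"slide": [-0.067, 0.161, -0.037], "delta_rot": [0.001, -0.001, 0.876], "fingers": 1}, {"slide": [-0.055, 0.166, -0.037], "delta_rot": [0.001, -0.001, 0.876], "fingers": 1}, {"slide": [-0.044, 0.169, -0.037], "delta_rot": [0.001, -0.001, 0.876], "fingers": 1}, {"slide": [-0.032, 0.172, -0.037], "delta_rot": [0.001, -0.001, 0.876], "fingers": 1}]
[{"slide": [-0.019, 0.174, -0.037], "delta_rot": [0.001, -0.001, 0.876], "fingers": 1}, {"slide": [-0.007, 0.174, -0.037], "delta_rot": [0.001, -0.001, 0.876], "fingers": 1}, {"slide": [0.005, 0.175, -0.037], "delta_rot": [0.001, -0.001, 0.876], "fingers": 1}, {"slide": [0.017, 0.174, -0.037], "delta_rot": [0.001, -0.001, 0.876], "fingers": 1}]
```

Request:
{"op": "play_rows", "data": {
  "rows": [
    {"slide":[-0.109,0.137,-0.037],"delta_rot":[0,0,0.876],"fingers":1},
    {"slide":[-0.099,0.144,-0.037],"delta_rot":[0,0,0.876],"fingers":1},
    {"slide":[-0.089,0.151,-0.037],"delta_rot":[0,0,0.876],"fingers":1},
    {"slide":[-0.078,0.156,-0.037],"delta_rot":[0,0,0.876],"fingers":1},
    {"slide":[-0.067,0.161,-0.037],"delta_rot":[0,0,0.876],"fingers":1},
    {"slide":[-0.055,0.166,-0.037],"delta_rot":[0,0,0.876],"fingers":1},
    {"slide":[-0.044,0.169,-0.037],"delta_rot":[0,0,0.876],"fingers":1},
    {"slide":[-0.032,0.172,-0.037],"delta_rot":[0,0,0.876],"fingers":1}
  ]
}}

```text
time_s: 1.15
tcp_pos: [0.4676, -0.2424, 0.2481]
eef_rot: [180.0, -0.0, -164.1]
contact_force: [0.1, 0.3, 0.1]
gripper_width: 0.0875
gripper_force: 0.0
```

Request:
{"op": "play_rows", "data": {
  "rows": [
    {"slide":[-0.019,0.174,-0.037],"delta_rot":[0,0,0.876],"fingers":1},
    {"slide":[-0.007,0.174,-0.037],"delta_rot":[0,0,0.876],"fingers":1},
    {"slide":[0.005,0.175,-0.037],"delta_rot":[0,0,0.876],"fingers":1},
    {"slide":[0.017,0.174,-0.037],"delta_rot":[0,0,0.876],"fingers":1},
    {"slide":[0,0,0],"delta_rot":[0,0,0],"fingers":1}
  ]
}}

```text
time_s: 1.78
tcp_pos: [0.4503, -0.1388, 0.271]
eef_rot: [180.0, 0.1, -179.9]
contact_force: [-0.6, -0.8, 0.1]
gripper_width: 0.0877
gripper_force: 0.0
```

```bash
python3 - <<'E'
from h import *
import pickle
for n in ('wrist','top'):
    c=cap(n); pickle.dump(c,open(n+'1.pkl','wb'))
    cv2.imwrite(f'pics/{n}1.png',cv2.resize(c['image'],(784,588),interpolation=2) if n=='wrist' else c['image'])
print(r.get_state()['tcp_pos'],r.get_state()['eef_rot'])
E
```

```text
[ 0.45029728 -0.13986442  0.27032648] [ 1.79997372e+02  6.64442952e-03 -1.79908572e+02]
```

View pics/wrist1.png

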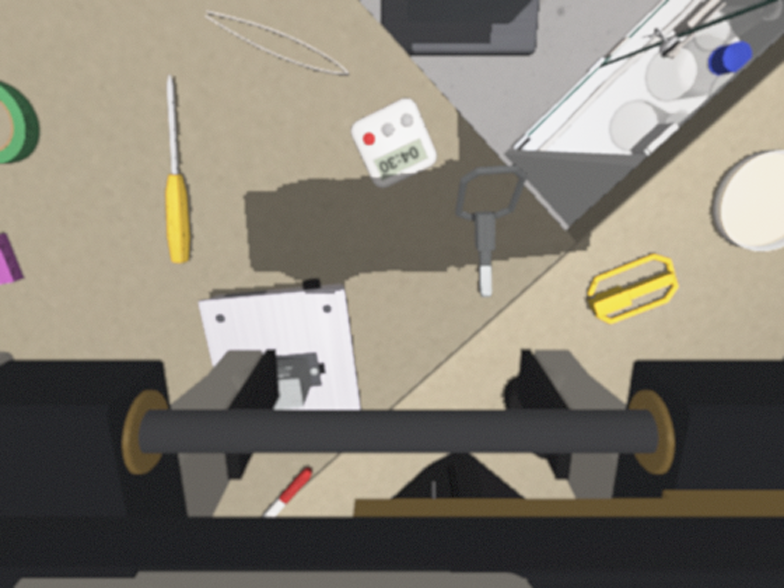

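The wrist view shows the pin in the arm's shadow with its hoop at (490,192), head to (486,262) and tip at (486,293). The shaker is at (280,340) and the post at (295,375) is partly behind the finger. The timer is at (393,142) and the screwdriver at (178,215). Next I look at the post more closely to see which face carries the entrance rim.

```bash
python3 - <<'E'
from h import *
import pickle
w=pickle.load(open('wrist1.pkl','rb'));t=pickle.load(open('top1.pkl','rb'));s=pickle.load(open('scene.pkl','rb'))
sc=cap('scene')
def im(c,x0,x1,y0,y1,f): return cv2.resize(c['image'][y0:y1,x0:x1],None,fx=f,fy=f,interpolation=2)
print(proj(t,(.57,-.237,.08)),proj(t,(.45,-.06,.01)))
a=im(w,140,260,200,300,3.3); b=im(t,240,330,150,270,4); c=im(sc,255,300,170,215,6)
o=np.zeros((600,800,3),np.uint8);o[:a.shape[0],:a.shape[1]]=a;o[:b.shape[0],400:400+b.shape[1]]=b;o[330:330+c.shape[0],:c.shape[1]]=c
cv2.imwrite('pics/c2.png',o)
k=560/784
for n,p in dict(headback=(485,213),shoulder=(486,264),tip=(486,293),hoopend=(493,168),pa=(203,300),pb=(345,288),pc=(359,408)).items(): print(n,ray(w,p[0]*k,p[1]*k,.034 if n[0]=='p' else .02))
E
```

```text
(np.float64(316.5436181516886), np.float64(192.31558139567989)) (np.float64(260.864255083493), np.float64(232.24000833976854))
headback [ 0.42941555 -0.06026625  0.02      ]
shoulder [ 0.47652595 -0.05671064  0.02      ]
tip [ 0.50470872 -0.05512078  0.02      ]
hoopend [ 0.3902351  -0.05546264  0.02      ]
pa [ 0.50741462 -0.31718555  0.034     ]
pb [ 0.49571745 -0.18653671  0.034     ]
pc [ 0.61953099 -0.17655771  0.034     ]
```

View pics/c2.png

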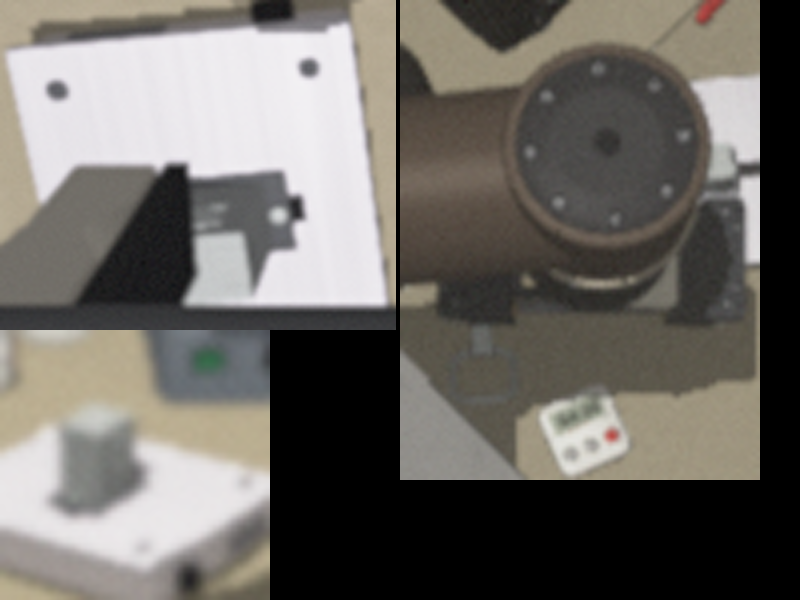

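The post's -x face shows rim highlights and it seems to be the entrance, which fits the way the pin points. I move for one unobstructed look at that face.

Request:
{"op": "play_rows", "data": {
  "rows": [
    {"slide":[0.089,-0.222,0.156],"delta_rot":[0,0,0],"fingers":1},
    {"slide":[0.089,-0.222,0.156],"delta_rot":[0,0,0],"fingers":1},
    {"slide":[0.089,-0.222,0.156],"delta_rot":[0,0,0],"fingers":1},
    {"slide":[0,0,0],"delta_rot":[0,0,0],"fingers":1},
    {"slide":[0,0,0],"delta_rot":[0,0,0],"fingers":1}
  ]
}}

```text
time_s: 2.55
tcp_pos: [0.4103, -0.2405, 0.2002]
eef_rot: [-180.0, -0.0, 179.9]
contact_force: [-0.5, 1.0, 0.1]
gripper_width: 0.0875
gripper_force: 0.0
```

```bash
python3 - <<'E'
from h import *
import pickle
c=cap('wrist'); pickle.dump(c,open('wrist2.pkl','wb'))
print(r.get_state()['tcp_pos'],proj(c,(.56,-.237,.066)),proj(c,(.45,-.06,.01)))
x,y=map(int,proj(c,(.56,-.237,.066)))
o=np.zeros((560,800,3),np.uint8)
o[:420,:560]=c['image']
a=cv2.resize(c['image'][y-35:y+35,x-40:x+40],None,fx=5,fy=5,interpolation=2); o[210:210+a.shape[0],400:400+a.shape[1]]=a
print(x-40,y-35)
cv2.imwrite('pics/w2.png',o)
E
```

```text
[ 0.41066353 -0.24011913  0.20050932] (np.float64(287.4138353005821), np.float64(326.3290258275822)) (np.float64(442.4982115983705), np.float64(212.95948596721226))
247 291
```

View pics/w2.png

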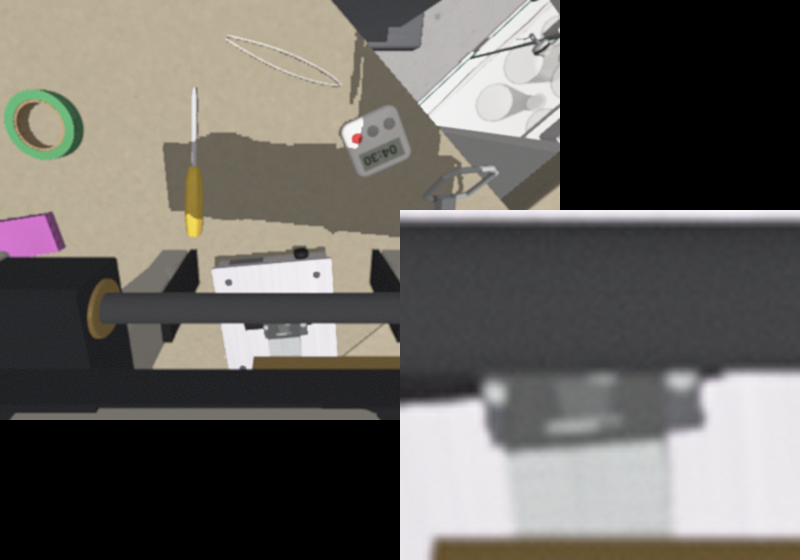

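The view shows the post's top front edge from (268,338) to (301,336) with the bevelled rim just below it, so the -x face is the entrance. Now I compute the hole position and the shaker yaw, and refine the pin.

```bash
python3 - <<'E'
from h import *
import pickle
w1=pickle.load(open('wrist1.pkl','rb'));w=pickle.load(open('wrist2.pkl','rb'))
a,b=ray(w,268.4,338,.08),ray(w,300.6,336.2,.08);print('post edge',a,b,(a+b)/2)
def fit(c,P,n):
    P=np.array(P,float);Q=np.array([ray(c,u,v,.034)[:2] for u,v in P])
    vx,vy,x,y=cv2.fitLine(Q.astype(np.float32),cv2.DIST_HUBER,0,.01,.01).ravel();print(n,len(Q),np.degrees(np.arctan2(vy,vx))%180,x,y)
for n,c,(x0,x1,y0,y1) in(('w2',w,(200,345,240,292)),('w1',w1,(140,262,195,291))):
    im=c['image'].astype(int);m=((im.min(2)>175)&(im.max(2)-im.min(2)<30))
    m[:y0]=0;m[y1:]=0;m[:,:x0]=0;m[:,x1:]=0
    nl,l,st,_=cv2.connectedComponentsWithStats(m.astype(np.uint8));k=1+st[1:,4].argmax();m=l==k;print(n,st[k])
    x,y,ww,hh,_=st[k]
    cols=range(x+12,x+ww-12);fit(c,[(u,np.where(m[:,u])[0][0]-.5) for u in cols],'near')
    rows=range(y+15,y+hh-2);fit(c,[(np.where(m[v])[0][-1]+.5,v) for v in rows],'right');
    rows=range(y+15,y+min(hh,40)-2);fit(c,[(np.where(m[v])[0][0]-.5,v) for v in rows],'left')
E
```

```text
post edge [ 0.56394165 -0.25693038  0.08      ] [ 0.56176565 -0.22342007  0.08      ] [ 0.56285365 -0.24017522  0.08      ]
w2 [ 211  259  123   33 3343]
near 99 95.54667 0.50071394 -0.25407308
right 16 6.0424776 0.5243034 -0.18519087
left 16 5.618822 0.52374417 -0.3220492
w1 [ 142  207  115   84 5672]
near 91 93.99147 0.5007224 -0.23704629
right 67 5.4720435 0.5649654 -0.18097682
left 23 5.7918854 0.53688234 -0.32015884
```

```bash
python3 - <<'E'
from h import *
plan([.446,-.059,.10],[180,0,-176],5,f=.3)
plan([.446,-.059,.005],[180,0,-176],3,start=([.446,-.059,.10],[180,0,-176]),f=.3)
E
```

```text
[{"slide": [-0.047, 0.242, 0.134], "delta_rot": [-0.001, 0.001, -0.176], "fingers": 0.3}, {"slide": [-0.05, 0.241, 0.134], "delta_rot": [-0.001, 0.001, -0.176], "fingers": 0.3}, {"slide": [-0.054, 0.24, 0.134], "delta_rot": [-0.001, 0.001, -0.176], "fingers": 0.3}, {"slide": [-0.057, 0.239, 0.134], "delta_rot": [-0.001, 0.001, -0.176], "fingers": 0.3}, {"slide": [-0.06, 0.238, 0.134], "delta_rot": [-0.001, 0.001, -0.176], "fingers": 0.3}]
[{"slide": [-0.0, -0.0, 0.211], "delta_rot": [0.0, 0.0, 0.0], "fingers": 0.3}, {"slide": [-0.0, -0.0, 0.211], "delta_rot": [0.0, 0.0, 0.0], "fingers": 0.3}, {"slide": [-0.0, -0.0, 0.211], "delta_rot": [0.0, 0.0, 0.0], "fingers": 0.3}]
```

Request:
{"op": "play_rows", "data": {
  "rows": [
    {"slide":[-0.047,0.242,0.134],"delta_rot":[0,0,-0.176],"fingers":0.3},
    {"slide":[-0.05,0.241,0.134],"delta_rot":[0,0,-0.176],"fingers":0.3},
    {"slide":[-0.054,0.24,0.134],"delta_rot":[0,0,-0.176],"fingers":0.3},
    {"slide":[-0.057,0.239,0.134],"delta_rot":[0,0,-0.176],"fingers":0.3},
    {"slide":[-0.06,0.238,0.134],"delta_rot":[0,0,-0.176],"fingers":0.3},
    {"slide":[0,0,0],"delta_rot":[0,0,0],"fingers":0.3}
  ]
}}

```text
time_s: 3.35
tcp_pos: [0.4457, -0.0564, 0.0991]
eef_rot: [-180.0, -0.0, -175.7]
contact_force: [0.6, -0.6, -0.0]
gripper_width: 0.0574
gripper_force: 0.0
```

```bash
python3 - <<'E'
from h import *
import pickle
c=cap('wrist'); pickle.dump(c,open('wrist3.pkl','wb'))
t=cap('scene'); pickle.dump(t,open('scene3.pkl','wb'))
print(r.get_state()['tcp_pos'],[proj(c,(x,-.059,.02)) for x in (.427,.444,.461)])
o=np.zeros((600,800,3),np.uint8)
o[:420,:560]=c['image']; a=cv2.resize(t['image'][190:260,225:305],None,fx=4,fy=4,interpolation=2);o[320:600,480:800]=a
cv2.imwrite('pics/w3.png',o)
E
```

```text
[ 0.44600894 -0.05790443  0.10016732] [(np.float64(282.3395117256812), np.float64(185.73578618543814)), (np.float64(280.7712338142917), np.float64(206.59191928131722)), (np.float64(279.2597893317707), np.float64(226.69223891571158))]
```

View pics/w3.png

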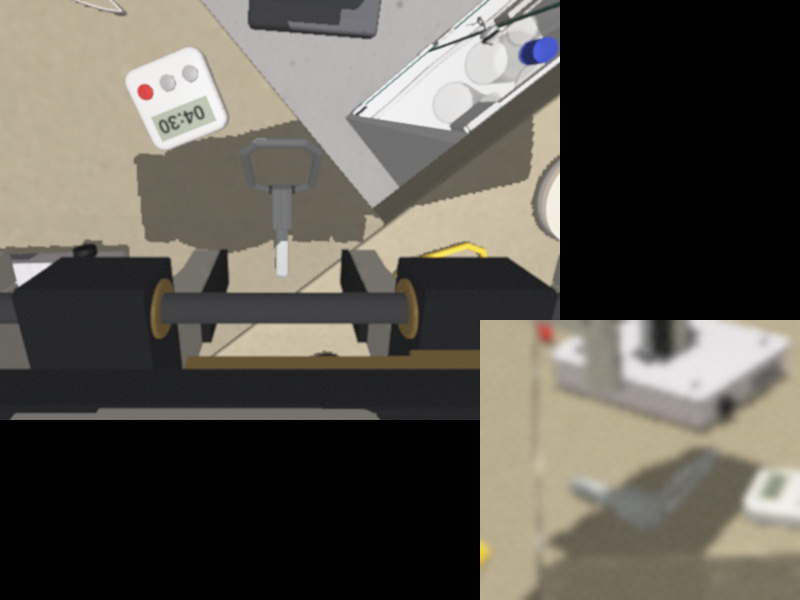

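The pin is centred between the fingers, head from (282,187) to (282,230) and tip at (282,275), aligned with the tool. Now I descend and grip.

Request:
{"op": "play_rows", "data": {
  "rows": [
    {"slide":[0,0.005,0.211],"delta_rot":[0,0,0],"fingers":0.3},
    {"slide":[0,0,0.211],"delta_rot":[0,0,0],"fingers":0.3},
    {"slide":[0,0,0.211],"delta_rot":[0,0,0],"fingers":0.3},
    {"slide":[0,0,0],"delta_rot":[0,0,0],"fingers":-1},
    {"slide":[0,0,0],"delta_rot":[0,0,0],"fingers":-1},
    {"slide":[0,0,0],"delta_rot":[0,0,0],"fingers":-1},
    {"slide":[0,0,0],"delta_rot":[0,0,0],"fingers":-1}
  ],
  "squeeze": 35
}}

```text
time_s: 4.32
tcp_pos: [0.4461, -0.0579, 0.0057]
eef_rot: [180.0, 0.1, -176.0]
contact_force: [0.4, 0.0, 0.5]
gripper_width: 0.0228
gripper_force: 0.0
```

```bash
python3 - <<'E'
from h import *
s=r.get_state();print(s['tcp_pos'],s['eef_rot'],s['gripper_width'])
c=cap('wrist');cv2.imwrite('pics/w4raw.png',c['image'])
# hover 35 mm before entrance w/ tip 40 mm away
u=np.array([.9954,.0958,0])
p=np.array(s['tcp_pos'])
print(p)
E
```

```text
[ 0.44608024 -0.05785787  0.00570519] [ 1.79975445e+02  1.15488790e-01 -1.75974215e+02] 0.02283297462349764
[ 0.44608024 -0.05785787  0.00570519]
```

Request:
{"op": "play_rows", "data": {
  "rows": [
    {"slide":[0,0,0],"delta_rot":[0,0,0],"fingers":-1},
    {"slide":[0,0,0],"delta_rot":[0,0,0],"fingers":-1},
    {"slide":[0,0,0],"delta_rot":[0,0,0],"fingers":-1},
    {"slide":[0,0,-0.1],"delta_rot":[0,0,0],"fingers":-1},
    {"slide":[0,0,-0.15],"delta_rot":[0,0,0],"fingers":-1},
    {"slide":[0,0,-0.15],"delta_rot":[0,0,0],"fingers":-1},
    {"slide":[0,0,0],"delta_rot":[0,0,0],"fingers":-1}
  ]
}}

```text
time_s: 5.25
tcp_pos: [0.4465, -0.0577, 0.0661]
eef_rot: [180.0, 0.2, -176.0]
contact_force: [0.5, 0.0, -0.2]
gripper_width: 0.0006
gripper_force: 0.0
```

```bash
python3 - <<'E'
from h import *
plan([.4793,-.2482,.0620],[180,0,-174.5],8,f=-1)
E
```

```text
[{"slide": [-0.016, -0.16, 0.003], "delta_rot": [0.001, 0.005, -0.04], "fingers": -1}, {"slide": [-0.016, -0.16, 0.003], "delta_rot": [0.001, 0.005, -0.04], "fingers": -1}, {"slide": [-0.015, -0.16, 0.003], "delta_rot": [0.001, 0.005, -0.04], "fingers": -1}, {"slide": [-0.015, -0.16, 0.003], "delta_rot": [0.001, 0.005, -0.04], "fingers": -1}, {"slide": [-0.014, -0.16, 0.003], "delta_rot": [0.001, 0.005, -0.04], "fingers": -1}, {"slide": [-0.013, -0.16, 0.003], "delta_rot": [0.001, 0.005, -0.04], "fingers": -1}, {"slide": [-0.013, -0.161, 0.003], "delta_rot": [0.001, 0.005, -0.04], "fingers": -1}, {"slide": [-0.012, -0.161, 0.003], "delta_rot": [0.001, 0.005, -0.04], "fingers": -1}]
```

The fingers shut on nothing, so I look before trying again.

```bash
python3 - <<'E'
from h import *
import pickle
c=cap('wrist'); pickle.dump(c,open('wrist5.pkl','wb'))
t=cap('scene'); pickle.dump(t,open('scene5.pkl','wb'))
s=r.get_state();print(s['tcp_pos'],[proj(c,(x,-.059,.02)) for x in (.427,.444,.461)],proj(c,s['tcp_pos']))
o=np.zeros((600,800,3),np.uint8)
o[:420,:560]=c['image']; a=cv2.resize(t['image'][190:260,225:305],None,fx=4,fy=4,interpolation=2);o[320:600,480:800]=a
b=cv2.resize(cv2.imread('pics/w4raw.png')[120:380,150:400],None,fx=1,fy=1); o[340:600,0:250]=b
cv2.imwrite('pics/w5.png',o)
E
```

```text
[ 0.44516439 -0.05797319  0.06453423] [(np.float64(284.0332499641494), np.float64(195.6895922377985)), (np.float64(282.3185294562597), np.float64(219.1002063702838)), (np.float64(280.6749634862309), np.float64(241.53936689154045))] (np.float64(283.6331498640482), np.float64(246.62622192811247))
```

View pics/w5.png

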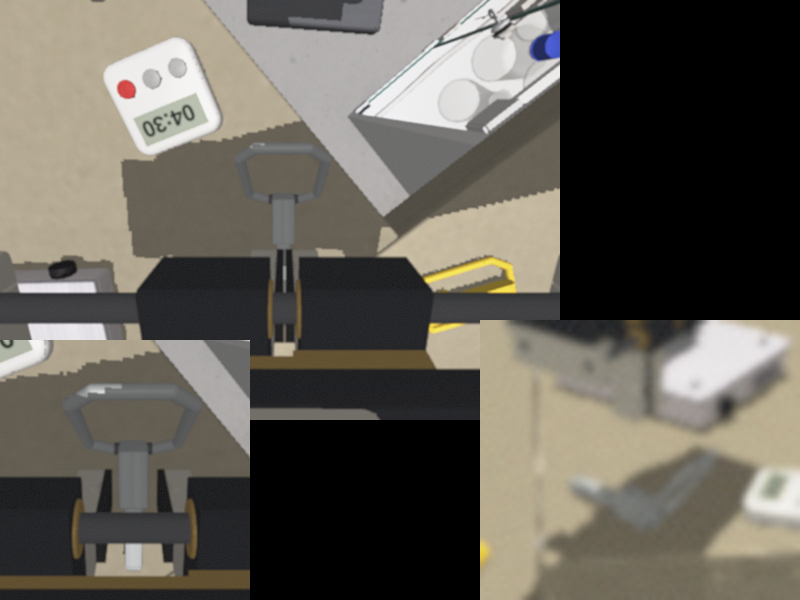

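The pin has not moved: head back at (283,196), still aligned with the tool. The fingers probably lifted before the grip had built up. I retry slightly lower and check the grip before lifting.

Request:
{"op": "play_rows", "data": {
  "rows": [
    {"slide":[0,0,-0.1],"delta_rot":[0,0,0],"fingers":0},
    {"slide":[0,0,0],"delta_rot":[0,0,0],"fingers":0},
    {"slide":[0,0,0],"delta_rot":[0,0,0],"fingers":0},
    {"slide":[0,0,0],"delta_rot":[0,0,0],"fingers":0},
    {"slide":[0,0,0.17],"delta_rot":[0,0,0],"fingers":0},
    {"slide":[0,0,0.17],"delta_rot":[0,0,0],"fingers":0},
    {"slide":[0,0,0.17],"delta_rot":[0,0,0],"fingers":0},
    {"slide":[0,0,0],"delta_rot":[0,0,0],"fingers":-1}
  ],
  "squeeze": 40
}}

```text
time_s: 6.35
tcp_pos: [0.4436, -0.0585, 0.0015]
eef_rot: [-179.9, -0.3, -176.0]
contact_force: [-0.4, -1.1, -0.2]
gripper_width: 0.0384
gripper_force: 0.0
```

Request:
{"op": "play_rows", "data": {
  "rows": [
    {"slide":[0,0,0],"delta_rot":[0,0,0],"fingers":-1},
    {"slide":[0,0,0],"delta_rot":[0,0,0],"fingers":-1},
    {"slide":[0,0,0],"delta_rot":[0,0,0],"fingers":-1},
    {"slide":[0,0,0],"delta_rot":[0,0,0],"fingers":-1},
    {"slide":[0,0,0],"delta_rot":[0,0,0],"fingers":-1}
  ]
}}

```text
time_s: 6.98
tcp_pos: [0.4455, -0.058, 0.0034]
eef_rot: [180.0, 0.0, -176.0]
contact_force: [-0.7, -0.2, 0.3]
gripper_width: 0.0004
gripper_force: 0.0
```

```bash
python3 - <<'E'
from h import *
import pickle
c=cap('wrist'); t=cap('scene'); p=cap('top')
s=r.get_state();print(s['tcp_pos'],s['eef_rot'],s['gripper_width'],proj(c,s['tcp_pos']),proj(t,s['tcp_pos']))
o=np.zeros((600,800,3),np.uint8)
o[:600,:400]=cv2.resize(c['image'][100:400,180:380],None,fx=2,fy=2,interpolation=2)
o[:300,400:800]=cv2.resize(t['image'][200:260,225:305],None,fx=5,fy=5,interpolation=2)
w4=cv2.imread('pics/w4raw.png'); o[300:600,400:800]=cv2.resize(w4[180:330,180:380],None,fx=2,fy=2,interpolation=2)
cv2.imwrite('pics/w6.png',o)
E
```

```text
[ 0.44537926 -0.05802521  0.00326069] [ 1.79999526e+02  4.72429843e-03 -1.75976809e+02] 0.0004673163198747836 (np.float64(283.83859644607395), np.float64(249.7709356211285)) (np.float64(265.38414537179244), np.float64(237.85253804586148))
```

View pics/w6.png

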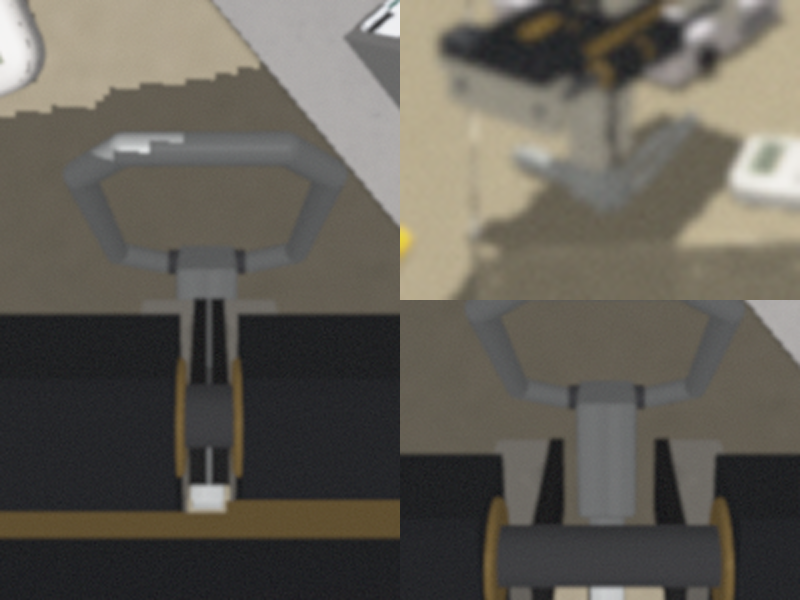

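```bash
python3 - <<'E'
from h import *
import pickle
w3=pickle.load(open('wrist3.pkl','rb'));s3=pickle.load(open('scene3.pkl','rb'));s0=pickle.load(open('scene.pkl','rb'));w1=pickle.load(open('wrist1.pkl','rb'));t=pickle.load(open('top.pkl','rb'))
c=cap('wrist')
def P(c): 
    K=np.array([[c['fx'],0,c['cx']],[0,c['fy'],c['cy']],[0,0,1]]);return K@np.c_[c['R'],c['t']]
def tri(c1,a,c2,b):
    X=cv2.triangulatePoints(P(c1),P(c2),np.array(a,float).reshape(2,1),np.array(b,float).reshape(2,1)).ravel();X=X[:3]/X[3];return X.round(4),np.round(np.array(proj(c1,X))-a,1),np.round(np.array(proj(c2,X))-b,1)
print('hoopend',tri(c,(282.5,175),s3,(283,224)))
print('hoopend w3',tri(w3,(282,145),s3,(283,224)))
print('tip',tri(w3,(282,275),s0,(248.2,231)))
print('headback bottom',tri(w3,(282,190),s0,(266,241)))
print('hoop w3/now',tri(w3,(282,145),c,(282.5,175)))
# bench height check: screwdriver/timer between top & wrist ; seam end
E
```

```text
hoopend (array([ 0.3854, -0.0646,  0.0678]), array([-5.6, -9.8]), array([-0.7, -0.1]))
hoopend w3 (array([ 0.3863, -0.0647,  0.0673]), array([-4.4, -6.9]), array([-0.9, -0.1]))
tip (array([ 0.5113, -0.0535,  0.0054]), array([-0.3, -0.7]), array([-0.1, -0.1]))
headback bottom (array([ 0.4397, -0.0567, -0.0053]), array([2. , 3.5]), array([0.6, 0.1]))
hoop w3/now (array([ 0.3923, -0.062 ,  0.0499]), array([-0.5,  0. ]), array([ 0.8, -0. ]))
```

```bash
python3 - <<'E'
from h import *
c=cap('wrist');s=r.get_state();p=np.array(s['tcp_pos']);R=Ro.from_euler('xyz',s['eef_rot'],degrees=True)
for x in(0,.0095,.0125):
  print(x,[(z,np.round(proj(c,p+R.apply([x,0,z])),0)) for z in(0,-.01,-.02,-.03)])
print(s['joints'],[np.round(proj(c,(.4445+d,-.058,z)),0) for d,z in((-.017,.02),(-.017,0),(.017,.02),(.0645,.0145))])
E
```

```text
0 [(0, array([284., 250.])), (-0.01, array([284., 258.])), (-0.02, array([284., 266.])), (-0.03, array([284., 275.]))]
0.0095 [(0, array([284., 234.])), (-0.01, array([284., 241.])), (-0.02, array([284., 249.])), (-0.03, array([284., 258.]))]
0.0125 [(0, array([284., 230.])), (-0.01, array([284., 236.])), (-0.02, array([284., 244.])), (-0.03, array([284., 252.]))]
[ 1.78587085e+01  1.34789002e+01 -4.15266845e+01  8.88567636e-04
 -3.49970871e+01 -1.03837087e+02] [array([286., 232.]), array([286., 219.]), array([282., 290.]), array([276., 356.])]
```

The wrist and scene geometry both show the real fingertips about 19 mm short of the reported TCP: they shut just above the head. I reopen and feel further down, watching the force.

Request:
{"op": "play_rows", "data": {
  "rows": [
    {"slide":[0,0,-0.04],"delta_rot":[0,0,0],"fingers":0},
    {"slide":[0,0,0],"delta_rot":[0,0,0],"fingers":0},
    {"slide":[0,0,0],"delta_rot":[0,0,0],"fingers":0},
    {"slide":[0,0,0],"delta_rot":[0,0,0],"fingers":0},
    {"slide":[0,0,0.04],"delta_rot":[0,0,0],"fingers":0},
    {"slide":[0,0,0.02],"delta_rot":[0,0,0],"fingers":0},
    {"slide":[0,0,0],"delta_rot":[0,0,0],"fingers":0}
  ]
}}

```text
time_s: 8.1
tcp_pos: [0.445, -0.0581, -0.0003]
eef_rot: [-180.0, -0.1, -176.0]
contact_force: [-0.1, -1.1, -0.4]
gripper_width: 0.0438
gripper_force: 0.0
```

Request:
{"op": "play_rows", "data": {
  "rows": [
    {"slide":[0,0,0.015],"delta_rot":[0,0,0],"fingers":0},
    {"slide":[0,0,0],"delta_rot":[0,0,0],"fingers":0}
  ]
}}

```text
time_s: 8.35
tcp_pos: [0.4452, -0.058, -0.0022]
eef_rot: [-180.0, -0.0, -176.0]
contact_force: [0.2, -0.5, -0.7]
gripper_width: 0.0438
gripper_force: 0.0
```

Request:
{"op": "play_rows", "data": {
  "rows": [
    {"slide":[0,0,0.015],"delta_rot":[0,0,0],"fingers":0},
    {"slide":[0,0,0],"delta_rot":[0,0,0],"fingers":0}
  ]
}}

```text
time_s: 8.6
tcp_pos: [0.4452, -0.058, -0.0044]
eef_rot: [-180.0, -0.0, -176.0]
contact_force: [-0.5, -0.8, -0.0]
gripper_width: 0.0439
gripper_force: 0.0
```

Request:
{"op": "play_rows", "data": {
  "rows": [
    {"slide":[0,0,0.025],"delta_rot":[0,0,0],"fingers":0},
    {"slide":[0,0,0.025],"delta_rot":[0,0,0],"fingers":0},
    {"slide":[0,0,0],"delta_rot":[0,0,0],"fingers":0}
  ]
}}

```text
time_s: 8.98
tcp_pos: [0.445, -0.0581, -0.0122]
eef_rot: [-180.0, -0.1, -176.0]
contact_force: [0.3, -0.5, 0.9]
gripper_width: 0.0438
gripper_force: 0.0
```

Request:
{"op": "play_rows", "data": {
  "rows": [
    {"slide":[0,0,0],"delta_rot":[0,0,0],"fingers":-1},
    {"slide":[0,0,0],"delta_rot":[0,0,0],"fingers":-1},
    {"slide":[0,0,0],"delta_rot":[0,0,0],"fingers":-1},
    {"slide":[0,0,0],"delta_rot":[0,0,0],"fingers":-1},
    {"slide":[0,0,0],"delta_rot":[0,0,0],"fingers":-1},
    {"slide":[0,0,0],"delta_rot":[0,0,0],"fingers":-1}
  ]
}}

```text
time_s: 9.72
tcp_pos: [0.4454, -0.058, -0.0117]
eef_rot: [-180.0, 0.0, -176.0]
contact_force: [0.5, -0.6, 0.8]
gripper_width: 0.0153
gripper_force: 40.0
```

Gripped: 15.3 mm opening at 40 N, with the pin axis 21.7 mm above the reported TCP z. Now I lift and move to about 20 mm before the hole.

Request:
{"op": "play_rows", "data": {
  "rows": [
    {"slide":[0,0,-0.1],"delta_rot":[0,0,0],"fingers":-1},
    {"slide":[0,0,-0.14],"delta_rot":[0,0,0],"fingers":-1},
    {"slide":[0,0,-0.14],"delta_rot":[0,0,0],"fingers":-1},
    {"slide":[0,0,0],"delta_rot":[0,0,0],"fingers":-1}
  ]
}}

```text
time_s: 10.22
tcp_pos: [0.4463, -0.0577, 0.0464]
eef_rot: [180.0, 0.2, -176.0]
contact_force: [0.0, -0.1, -0.6]
gripper_width: 0.0154
gripper_force: 40.0
```

```bash
python3 - <<'E'
from h import *
print(r.get_state()['gripper_width'])
plan([.4793,-.2482,.0443],[180,0,-174.5],8,f=-1)
E
```

```text
0.015387011443628454
[{"slide": [-0.016, -0.16, 0.002], "delta_rot": [0.001, 0.004, -0.04], "fingers": -1}, {"slide": [-0.016, -0.16, 0.002], "delta_rot": [0.001, 0.004, -0.04], "fingers": -1}, {"slide": [-0.015, -0.16, 0.002], "delta_rot": [0.001, 0.004, -0.04], "fingers": -1}, {"slide": [-0.015, -0.16, 0.002], "delta_rot": [0.001, 0.004, -0.04], "fingers": -1}, {"slide": [-0.014, -0.16, 0.002], "delta_rot": [0.001, 0.004, -0.04], "fingers": -1}, {"slide": [-0.014, -0.161, 0.002], "delta_rot": [0.001, 0.004, -0.04], "fingers": -1}, {"slide": [-0.013, -0.161, 0.002], "delta_rot": [0.001, 0.004, -0.04], "fingers": -1}, {"slide": [-0.013, -0.161, 0.002], "delta_rot": [0.001, 0.004, -0.04], "fingers": -1}]
```

Request:
{"op": "play_rows", "data": {
  "rows": [
    {"slide":[-0.016,-0.16,0.002],"delta_rot":[0,0,-0.04],"fingers":-1},
    {"slide":[-0.016,-0.16,0.002],"delta_rot":[0,0,-0.04],"fingers":-1},
    {"slide":[-0.015,-0.16,0.002],"delta_rot":[0,0,-0.04],"fingers":-1},
    {"slide":[-0.015,-0.16,0.002],"delta_rot":[0,0,-0.04],"fingers":-1},
    {"slide":[-0.014,-0.16,0.002],"delta_rot":[0,0,-0.04],"fingers":-1},
    {"slide":[-0.014,-0.161,0.002],"delta_rot":[0,0,-0.04],"fingers":-1},
    {"slide":[-0.013,-0.161,0.002],"delta_rot":[0,0,-0.04],"fingers":-1},
    {"slide":[-0.013,-0.161,0.002],"delta_rot":[0,0,-0.04],"fingers":-1}
  ]
}}

```text
time_s: 11.22
tcp_pos: [0.4777, -0.249, 0.0415]
eef_rot: [180.0, -0.1, -174.5]
contact_force: [0.2, -0.2, -1.5]
gripper_width: 0.0151
gripper_force: 40.0
```

Request:
{"op": "play_rows", "data": {
  "rows": [
    {"slide":[0,0,0],"delta_rot":[0,0,0],"fingers":-1},
    {"slide":[0,0,0],"delta_rot":[0,0,0],"fingers":-1}
  ]
}}

```text
time_s: 11.48
tcp_pos: [0.4775, -0.2481, 0.0419]
eef_rot: [180.0, -0.1, -174.6]
contact_force: [0.3, 0.2, -1.6]
gripper_width: 0.0155
gripper_force: 40.0
```

```bash
python3 - <<'E'
from h import *
s=r.get_state();print(s['tcp_pos'],s['eef_rot'],s['gripper_width'])
for n in('scene','wrist','top'):
    c=cap(n);cv2.imwrite(f'pics/{n}7.png',c['image'])
plan([.4793+.0139,-.2482+.0013,.0443],[180,0,-174.5],2,f=-1)
E
```

```text
[ 0.47752933 -0.24813034  0.04186502] [ 1.79964006e+02 -8.77831652e-02 -1.74551483e+02] 0.015453709611494669
[{"slide": [-0.05, -0.002, -0.006], "delta_rot": [0.001, -0.002, 0.003], "fingers": -1}, {"slide": [-0.05, -0.002, -0.006], "delta_rot": [0.001, -0.002, 0.003], "fingers": -1}]
```

Request:
{"op": "play_rows", "data": {
  "rows": [
    {"slide":[-0.05,0,-0.008],"delta_rot":[0,0,0],"fingers":-1},
    {"slide":[-0.05,0,-0.008],"delta_rot":[0,0,0],"fingers":-1},
    {"slide":[0,0,0],"delta_rot":[0,0,0],"fingers":-1},
    {"slide":[0,0,0],"delta_rot":[0,0,0],"fingers":-1}
  ]
}}

```text
time_s: 12.12
tcp_pos: [0.4932, -0.2468, 0.0451]
eef_rot: [180.0, -0.0, -174.5]
contact_force: [-0.6, 0.0, -0.5]
gripper_width: 0.0155
gripper_force: 40.0
```

Request:
{"op": "play_rows", "data": {
  "rows": [
    {"slide":[-0.013,0,0],"delta_rot":[0,0,0],"fingers":-1},
    {"slide":[0,0,0],"delta_rot":[0,0,0],"fingers":-1}
  ]
}}

```text
time_s: 12.38
tcp_pos: [0.4952, -0.2468, 0.0452]
eef_rot: [-180.0, -0.0, -174.5]
contact_force: [-0.3, 0.4, -1.4]
gripper_width: 0.0155
gripper_force: 40.0
```

Request:
{"op": "play_rows", "data": {
  "rows": [
    {"slide":[-0.013,0,0],"delta_rot":[0,0,0],"fingers":-1},
    {"slide":[0,0,0],"delta_rot":[0,0,0],"fingers":-1}
  ]
}}

```text
time_s: 12.62
tcp_pos: [0.4973, -0.2466, 0.0452]
eef_rot: [-180.0, 0.0, -174.5]
contact_force: [0.4, 0.0, -1.3]
gripper_width: 0.0158
gripper_force: 40.0
```

Request:
{"op": "play_rows", "data": {
  "rows": [
    {"slide":[-0.013,0,0],"delta_rot":[0,0,0],"fingers":-1},
    {"slide":[0,0,0],"delta_rot":[0,0,0],"fingers":-1}
  ]
}}

```text
time_s: 12.88
tcp_pos: [0.4993, -0.2465, 0.0452]
eef_rot: [-180.0, 0.0, -174.5]
contact_force: [0.0, -0.5, -1.1]
gripper_width: 0.0156
gripper_force: 40.0
```

Request:
{"op": "play_rows", "data": {
  "rows": [
    {"slide":[-0.01,0,0.006],"delta_rot":[0,0,0],"fingers":-1},
    {"slide":[0,0,0],"delta_rot":[0,0,0],"fingers":-1}
  ]
}}

```text
time_s: 13.12
tcp_pos: [0.5007, -0.2463, 0.0442]
eef_rot: [-180.0, 0.0, -174.5]
contact_force: [0.3, -1.0, -0.3]
gripper_width: 0.0156
gripper_force: 40.0
```

Request:
{"op": "play_rows", "data": {
  "rows": [
    {"slide":[-0.01,0,0],"delta_rot":[0,0,0],"fingers":-1},
    {"slide":[0,0,0],"delta_rot":[0,0,0],"fingers":-1}
  ]
}}

```text
time_s: 13.38
tcp_pos: [0.5022, -0.2462, 0.0443]
eef_rot: [-180.0, 0.0, -174.5]
contact_force: [0.4, -0.9, -1.4]
gripper_width: 0.0156
gripper_force: 40.0
```

Request:
{"op": "play_rows", "data": {
  "rows": [
    {"slide":[-0.01,0,0],"delta_rot":[0,0,0],"fingers":-1},
    {"slide":[0,0,0],"delta_rot":[0,0,0],"fingers":-1}
  ]
}}

```text
time_s: 13.62
tcp_pos: [0.5038, -0.246, 0.0444]
eef_rot: [-180.0, 0.0, -174.5]
contact_force: [0.4, -0.9, -1.3]
gripper_width: 0.0157
gripper_force: 40.0
```

Request:
{"op": "play_rows", "data": {
  "rows": [
    {"slide":[-0.01,0,0],"delta_rot":[0,0,0],"fingers":-1},
    {"slide":[0,0,0],"delta_rot":[0,0,0],"fingers":-1}
  ]
}}

```text
time_s: 13.88
tcp_pos: [0.5043, -0.2459, 0.0441]
eef_rot: [180.0, -0.1, -174.5]
contact_force: [-2.7, -1.7, -1.0]
gripper_width: 0.0153
gripper_force: 40.0
```

Request:
{"op": "play_rows", "data": {
  "rows": [
    {"slide":[-0.01,0,0],"delta_rot":[0,0,0],"fingers":-1},
    {"slide":[0,0,0],"delta_rot":[0,0,0],"fingers":-1},
    {"slide":[0,0,0],"delta_rot":[0,0,0],"fingers":-1}
  ]
}}

```text
time_s: 14.25
tcp_pos: [0.5069, -0.2458, 0.0444]
eef_rot: [-180.0, 0.0, -174.5]
contact_force: [-0.5, -2.5, -1.5]
gripper_width: 0.0154
gripper_force: 40.0
```

Request:
{"op": "play_rows", "data": {
  "rows": [
    {"slide":[-0.01,-0.004,0],"delta_rot":[0,0,0],"fingers":-1},
    {"slide":[0,0,0],"delta_rot":[0,0,0],"fingers":-1}
  ]
}}

```text
time_s: 14.5
tcp_pos: [0.5089, -0.246, 0.0445]
eef_rot: [-180.0, 0.1, -174.5]
contact_force: [0.7, -1.0, -1.5]
gripper_width: 0.0154
gripper_force: 40.0
```

Request:
{"op": "play_rows", "data": {
  "rows": [
    {"slide":[-0.013,0,0],"delta_rot":[0,0,0],"fingers":-1},
    {"slide":[0,0,0],"delta_rot":[0,0,0],"fingers":-1}
  ]
}}

```text
time_s: 14.75
tcp_pos: [0.5105, -0.2459, 0.0444]
eef_rot: [-180.0, 0.0, -174.5]
contact_force: [-0.2, 0.1, -0.9]
gripper_width: 0.0155
gripper_force: 40.0
```

Request:
{"op": "play_rows", "data": {
  "rows": [
    {"slide":[-0.013,0,0],"delta_rot":[0,0,0],"fingers":-1},
    {"slide":[0,0,0],"delta_rot":[0,0,0],"fingers":-1}
  ]
}}

```text
time_s: 15.0
tcp_pos: [0.5122, -0.2458, 0.0443]
eef_rot: [-180.0, 0.0, -174.5]
contact_force: [-0.3, -0.3, -1.3]
gripper_width: 0.0152
gripper_force: 40.0
```

The nose is in the hole. I keep pushing gently.

Request:
{"op": "play_rows", "data": {
  "rows": [
    {"slide":[-0.025,0,0],"delta_rot":[0,0,0],"fingers":-1},
    {"slide":[-0.025,0,0],"delta_rot":[0,0,0],"fingers":-1},
    {"slide":[0,0,0],"delta_rot":[0,0,0],"fingers":-1}
  ]
}}

```text
time_s: 15.38
tcp_pos: [0.52, -0.245, 0.0443]
eef_rot: [-180.0, 0.0, -174.5]
contact_force: [0.4, 0.6, -0.6]
gripper_width: 0.0154
gripper_force: 40.0
```

Request:
{"op": "play_rows", "data": {
  "rows": [
    {"slide":[-0.025,0,0],"delta_rot":[0,0,0],"fingers":-1},
    {"slide":[-0.025,0,0],"delta_rot":[0,0,0],"fingers":-1},
    {"slide":[0,0,0],"delta_rot":[0,0,0],"fingers":-1}
  ]
}}

```text
time_s: 15.75
tcp_pos: [0.5274, -0.2443, 0.0443]
eef_rot: [-180.0, 0.0, -174.5]
contact_force: [0.7, -1.0, -0.7]
gripper_width: 0.0157
gripper_force: 40.0
```

Request:
{"op": "play_rows", "data": {
  "rows": [
    {"slide":[-0.025,0,0],"delta_rot":[0,0,0],"fingers":-1},
    {"slide":[-0.025,0,0],"delta_rot":[0,0,0],"fingers":-1},
    {"slide":[0,0,0],"delta_rot":[0,0,0],"fingers":-1}
  ]
}}

```text
time_s: 16.12
tcp_pos: [0.535, -0.2436, 0.0443]
eef_rot: [-180.0, 0.0, -174.5]
contact_force: [0.2, -0.9, -1.3]
gripper_width: 0.0153
gripper_force: 40.0
```

Request:
{"op": "play_rows", "data": {
  "rows": [
    {"slide":[-0.025,0,0],"delta_rot":[0,0,0],"fingers":-1},
    {"slide":[-0.015,0,0],"delta_rot":[0,0,0],"fingers":-1},
    {"slide":[0,0,0],"delta_rot":[0,0,0],"fingers":-1}
  ]
}}

```text
time_s: 16.5
tcp_pos: [0.5408, -0.2431, 0.0443]
eef_rot: [-180.0, 0.0, -174.5]
contact_force: [0.5, -1.1, -1.8]
gripper_width: 0.0156
gripper_force: 40.0
```

Request:
{"op": "play_rows", "data": {
  "rows": [
    {"slide":[-0.013,0,0],"delta_rot":[0,0,0],"fingers":-1},
    {"slide":[0,0,0],"delta_rot":[0,0,0],"fingers":-1}
  ]
}}

```text
time_s: 16.75
tcp_pos: [0.5424, -0.2429, 0.0443]
eef_rot: [-180.0, 0.0, -174.5]
contact_force: [0.4, -2.4, -0.7]
gripper_width: 0.0153
gripper_force: 40.0
```

Request:
{"op": "play_rows", "data": {
  "rows": [
    {"slide":[-0.013,0,0],"delta_rot":[0,0,0],"fingers":-1},
    {"slide":[0,0,0],"delta_rot":[0,0,0],"fingers":-1}
  ]
}}

```text
time_s: 17.0
tcp_pos: [0.5445, -0.2427, 0.0443]
eef_rot: [-180.0, 0.0, -174.5]
contact_force: [-0.3, -1.4, -1.1]
gripper_width: 0.0157
gripper_force: 40.0
```

Request:
{"op": "play_rows", "data": {
  "rows": [
    {"slide":[-0.013,0,0],"delta_rot":[0,0,0],"fingers":-1},
    {"slide":[0,0,0],"delta_rot":[0,0,0],"fingers":-1}
  ]
}}

```text
time_s: 17.25
tcp_pos: [0.545, -0.2426, 0.0442]
eef_rot: [180.0, -0.1, -174.5]
contact_force: [-5.2, -2.0, 1.9]
gripper_width: 0.0156
gripper_force: 40.0
```

Request:
{"op": "play_rows", "data": {
  "rows": [
    {"slide":[-0.01,0,0],"delta_rot":[0,0,0],"fingers":-1},
    {"slide":[0,0,0],"delta_rot":[0,0,0],"fingers":-1},
    {"slide":[0,0,0],"delta_rot":[0,0,0],"fingers":-1}
  ]
}}

```text
time_s: 17.62
tcp_pos: [0.545, -0.2426, 0.0441]
eef_rot: [180.0, -0.3, -174.5]
contact_force: [-8.2, -2.4, 5.5]
gripper_width: 0.0156
gripper_force: 40.0
```

Request:
{"op": "play_rows", "data": {
  "rows": [
    {"slide":[-0.007,0,0],"delta_rot":[0,0,0],"fingers":-1},
    {"slide":[0,0,0],"delta_rot":[0,0,0],"fingers":-1},
    {"slide":[0,0,0],"delta_rot":[0,0,0],"fingers":-1}
  ]
}}

```text
time_s: 18.0
tcp_pos: [0.5451, -0.2425, 0.044]
eef_rot: [179.9, -0.4, -174.6]
contact_force: [-11.7, -3.1, 6.7]
gripper_width: 0.0156
gripper_force: 40.0
```

The pin is home: the TCP is stalled at x = 0.545 with a steady push-back. Now I relax the push, let go, lift clear and go behind the ring.

Request:
{"op": "play_rows", "data": {
  "rows": [
    {"slide":[0.02,0,0],"delta_rot":[0,0,0],"fingers":-1},
    {"slide":[0,0,0],"delta_rot":[0,0,0],"fingers":0},
    {"slide":[0,0,0],"delta_rot":[0,0,0],"fingers":0},
    {"slide":[0,0,0],"delta_rot":[0,0,0],"fingers":0},
    {"slide":[0,0,0],"delta_rot":[0,0,0],"fingers":0},
    {"slide":[0,0,-0.15],"delta_rot":[0,0,0],"fingers":0},
    {"slide":[0,0,-0.25],"delta_rot":[0,0,0],"fingers":0},
    {"slide":[0,0,-0.25],"delta_rot":[0,0,0],"fingers":0}
  ]
}}

```text
time_s: 19.0
tcp_pos: [0.5457, -0.2425, 0.1427]
eef_rot: [180.0, -0.0, -174.5]
contact_force: [0.9, 1.0, -0.8]
gripper_width: 0.0442
gripper_force: 0.0
```

```bash
python3 - <<'E'
from h import *
plan([.447,-.2516,.140],[180,0,-174.5],3,f=-.636)
plan([.447,-.2516,.073],[180,0,-174.5],2,start=([.447,-.2516,.140],[180,0,-174.5]),f=-.636)
import os
c=cap('scene');cv2.imwrite('pics/s8.png',c['image']);w=cap('wrist')
o=np.zeros((600,800,3),np.uint8);o[:420,:560]=w['image']
o[200:600,400:800]=cv2.resize(c['image'][150:230,235:315],None,fx=5,fy=5,interpolation=2)
cv2.imwrite('pics/w8.png',o)
for X in((.5629,-.2402,.066),(.5316,-.2435,.060),(.486,-.248,.123),(.5610,-.2405,.066)): print(np.round(proj(c,X),1),np.round(proj(w,X),1))
E
```

```text
[{"slide": [0.22, 0.001, 0.006], "delta_rot": [0.0, -0.002, -0.0], "fingers": -0.636}, {"slide": [0.22, 0.001, 0.006], "delta_rot": [0.0, -0.002, -0.0], "fingers": -0.636}, {"slide": [0.22, 0.001, 0.006], "delta_rot": [0.0, -0.002, -0.0], "fingers": -0.636}]
[{"slide": [0.0, -0.0, 0.223], "delta_rot": [0.0, 0.0, 0.0], "fingers": -0.636}, {"slide": [0.0, -0.0, 0.223], "delta_rot": [0.0, 0.0, 0.0], "fingers": -0.636}]
[274.9 188.9] [286.5 224.1]
[282.9 192.7] [286.3 184.8]
[294.8 177.9] [286.7 134.4]
[275.4 189. ] [286.4 221.9]
```

Request:
{"op": "play_rows", "data": {
  "rows": [
    {"slide":[0.22,0,0],"delta_rot":[0,0,0],"fingers":-0.636},
    {"slide":[0.22,0,0],"delta_rot":[0,0,0],"fingers":-0.636},
    {"slide":[0.22,0,0],"delta_rot":[0,0,0],"fingers":-0.636},
    {"slide":[0,0,0.223],"delta_rot":[0,0,0],"fingers":-0.636},
    {"slide":[0,0,0.223],"delta_rot":[0,0,0],"fingers":-0.636},
    {"slide":[0,0,0],"delta_rot":[0,0,0],"fingers":-0.636},
    {"slide":[0,0,0],"delta_rot":[0,0,0],"fingers":-0.636}
  ]
}}

```text
time_s: 19.98
tcp_pos: [0.4479, -0.2522, 0.0757]
eef_rot: [-180.0, 0.0, -174.5]
contact_force: [0.8, -0.4, 1.6]
gripper_width: 0.0158
gripper_force: 0.0
```

Request:
{"op": "play_rows", "data": {
  "rows": [
    {"slide":[-0.1,0,0],"delta_rot":[0,0,0],"fingers":-0.636},
    {"slide":[-0.1,0,0],"delta_rot":[0,0,0],"fingers":-0.636},
    {"slide":[-0.1,0,0],"delta_rot":[0,0,0],"fingers":-0.636}
  ]
}}

```text
time_s: 20.35
tcp_pos: [0.4935, -0.2477, 0.0756]
eef_rot: [-180.0, 0.0, -174.5]
contact_force: [-0.4, -0.8, 0.3]
gripper_width: 0.0159
gripper_force: 0.4
```

Request:
{"op": "play_rows", "data": {
  "rows": [
    {"slide":[-0.11,0,0],"delta_rot":[0,0,0],"fingers":-0.636},
    {"slide":[-0.11,0,0],"delta_rot":[0,0,0],"fingers":-0.636},
    {"slide":[-0.11,0,0],"delta_rot":[0,0,0],"fingers":-0.636}
  ]
}}

```text
time_s: 20.72
tcp_pos: [0.5422, -0.2428, 0.0746]
eef_rot: [180.0, -0.0, -174.5]
contact_force: [-1.5, 0.4, -0.1]
gripper_width: 0.016
gripper_force: 0.4
```

Request:
{"op": "play_rows", "data": {
  "rows": [
    {"slide":[-0.11,0,0],"delta_rot":[0,0,0],"fingers":-0.636},
    {"slide":[-0.11,0,0],"delta_rot":[0,0,0],"fingers":-0.636},
    {"slide":[-0.08,0,0],"delta_rot":[0,0,0],"fingers":-0.636},
    {"slide":[0,0,0],"delta_rot":[0,0,0],"fingers":-0.636}
  ]
}}

```text
time_s: 21.22
tcp_pos: [0.587, -0.2386, 0.0747]
eef_rot: [-180.0, 0.0, -174.5]
contact_force: [-0.6, 1.0, 0.2]
gripper_width: 0.0159
gripper_force: 0.1
```

Request:
{"op": "play_rows", "data": {
  "rows": [
    {"slide":[0,0,-0.2],"delta_rot":[0,0,0],"fingers":-0.636},
    {"slide":[-0.14,0,0],"delta_rot":[0,0,0],"fingers":-0.636},
    {"slide":[0,0,0],"delta_rot":[0,0,0],"fingers":-0.636},
    {"slide":[0,0,0],"delta_rot":[0,0,0],"fingers":-0.636}
  ]
}}

```text
time_s: 21.72
tcp_pos: [0.6062, -0.2366, 0.1046]
eef_rot: [180.0, -0.0, -174.5]
contact_force: [-0.8, -0.4, 0.3]
gripper_width: 0.0159
gripper_force: 0.0
```

```bash
python3 - <<'E'
from h import *
w=cap('wrist');c=cap('scene');s=r.get_state();p=np.array(s['tcp_pos']);print(p)
o=np.zeros((600,800,3),np.uint8);o[:600,:400]=cv2.resize(w['image'][120:420,180:380],None,fx=2,fy=2,interpolation=2)
o[:400,400:800]=cv2.resize(c['image'][150:230,235:315],None,fx=5,fy=5,interpolation=2)
cv2.imwrite('pics/w9.png',o)
H=np.array([.5316,-.2435,.06]);u=np.array([.9954,.0958,0])
for th in(.3,.45,.6): 
    b=H+.078*(np.cos(th)*u+np.array([0,0,np.sin(th)]));a=proj(w,b);d=proj(c,b);print(th,np.round([(a[0]-180)*2,(a[1]-120)*2]),np.round([400+(d[0]-235)*5,(d[1]-150)*5]))
E
```

```text
[ 0.60620474 -0.23667825  0.10468297]
0.3 [208. 231.] [547. 156.]
0.45 [209. 231.] [552. 143.]
0.6 [209. 225.] [558. 130.]
```

View pics/w9.png

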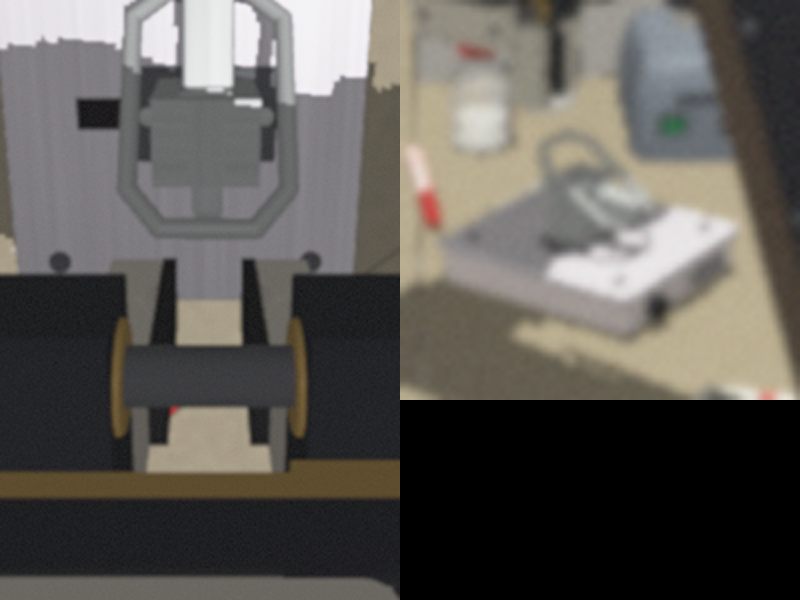

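The picture shows the ring over the post, its bar at (208,228) beyond the pin's end, and the fingers straddling the shank line. The ring angle is about 0.45. Now I press it down gently from above.

Request:
{"op": "play_rows", "data": {
  "rows": [
    {"slide":[-0.01,0,0.1],"delta_rot":[0,0,0],"fingers":-0.636},
    {"slide":[0,0,0.09],"delta_rot":[0,0,0],"fingers":-0.636},
    {"slide":[0,0,0.05],"delta_rot":[0,0,0],"fingers":-0.636},
    {"slide":[0,0,0],"delta_rot":[0,0,0],"fingers":-0.636}
  ]
}}

```text
time_s: 22.32
tcp_pos: [0.6077, -0.2364, 0.0677]
eef_rot: [180.0, -0.1, -174.5]
contact_force: [-0.3, -0.1, -0.3]
gripper_width: 0.0157
gripper_force: 0.0
```

Request:
{"op": "play_rows", "data": {
  "rows": [
    {"slide":[0,0,0.03],"delta_rot":[0,0,0],"fingers":-0.636},
    {"slide":[0,0,0],"delta_rot":[0,0,0],"fingers":-0.636}
  ]
}}

```text
time_s: 22.58
tcp_pos: [0.6084, -0.2365, 0.0643]
eef_rot: [180.0, -0.0, -174.5]
contact_force: [0.0, -0.1, -0.2]
gripper_width: 0.0158
gripper_force: 0.1
```

Request:
{"op": "play_rows", "data": {
  "rows": [
    {"slide":[0,0,0.02],"delta_rot":[0,0,0],"fingers":-0.636},
    {"slide":[0,0,0],"delta_rot":[0,0,0],"fingers":-0.636}
  ]
}}

```text
time_s: 22.82
tcp_pos: [0.6084, -0.2365, 0.0613]
eef_rot: [180.0, -0.0, -174.5]
contact_force: [0.2, 1.2, -0.3]
gripper_width: 0.0156
gripper_force: 0.1
```

Request:
{"op": "play_rows", "data": {
  "rows": [
    {"slide":[0,0,0.015],"delta_rot":[0,0,0],"fingers":-0.636},
    {"slide":[0,0,0],"delta_rot":[0,0,0],"fingers":-0.636}
  ]
}}

```text
time_s: 23.08
tcp_pos: [0.6083, -0.2365, 0.059]
eef_rot: [180.0, -0.0, -174.5]
contact_force: [0.4, -0.1, 0.3]
gripper_width: 0.016
gripper_force: 0.1
```

Request:
{"op": "play_rows", "data": {
  "rows": [
    {"slide":[0,0,0.015],"delta_rot":[0,0,0],"fingers":-0.636},
    {"slide":[0,0,0],"delta_rot":[0,0,0],"fingers":-0.636}
  ]
}}

```text
time_s: 23.32
tcp_pos: [0.6083, -0.2365, 0.0567]
eef_rot: [180.0, -0.0, -174.5]
contact_force: [0.1, 0.2, 0.5]
gripper_width: 0.0162
gripper_force: 0.1
```

Request:
{"op": "play_rows", "data": {
  "rows": [
    {"slide":[0,0,0.015],"delta_rot":[0,0,0],"fingers":-0.636},
    {"slide":[0,0,0],"delta_rot":[0,0,0],"fingers":-0.636}
  ]
}}

```text
time_s: 23.58
tcp_pos: [0.6083, -0.2365, 0.0544]
eef_rot: [180.0, -0.0, -174.5]
contact_force: [-0.3, -0.4, 0.1]
gripper_width: 0.0159
gripper_force: 0.1
```

Request:
{"op": "play_rows", "data": {
  "rows": [
    {"slide":[0,0,0.015],"delta_rot":[0,0,0],"fingers":-0.636},
    {"slide":[0,0,0],"delta_rot":[0,0,0],"fingers":-0.636}
  ]
}}

```text
time_s: 23.82
tcp_pos: [0.6083, -0.2365, 0.0522]
eef_rot: [180.0, -0.0, -174.5]
contact_force: [-0.3, 1.2, 0.6]
gripper_width: 0.0159
gripper_force: 0.1
```

Request:
{"op": "play_rows", "data": {
  "rows": [
    {"slide":[0,0,0.015],"delta_rot":[0,0,0],"fingers":-0.636},
    {"slide":[0,0,0],"delta_rot":[0,0,0],"fingers":-0.636}
  ]
}}

```text
time_s: 24.08
tcp_pos: [0.6089, -0.2366, 0.0507]
eef_rot: [-180.0, 0.0, -174.5]
contact_force: [-0.9, 0.1, 3.8]
gripper_width: 0.0154
gripper_force: 2.1
```

Request:
{"op": "play_rows", "data": {
  "rows": [
    {"slide":[0,0,0.015],"delta_rot":[0,0,0],"fingers":-0.636},
    {"slide":[0,0,0],"delta_rot":[0,0,0],"fingers":-0.636}
  ]
}}

```text
time_s: 24.32
tcp_pos: [0.6093, -0.2368, 0.0495]
eef_rot: [-179.9, 0.1, -174.5]
contact_force: [-2.0, 1.5, 11.1]
gripper_width: 0.0157
gripper_force: 5.4
```

Request:
{"op": "play_rows", "data": {
  "rows": [
    {"slide":[0,0,0.015],"delta_rot":[0,0,0],"fingers":-0.636},
    {"slide":[0,0,0],"delta_rot":[0,0,0],"fingers":-0.636}
  ]
}}

```text
time_s: 24.58
tcp_pos: [0.6107, -0.2369, 0.0478]
eef_rot: [-179.9, 0.3, -174.5]
contact_force: [2.4, 0.3, 9.8]
gripper_width: 0.0162
gripper_force: 4.9
```

Request:
{"op": "play_rows", "data": {
  "rows": [
    {"slide":[0,0,0.01],"delta_rot":[0,0,0],"fingers":-0.636},
    {"slide":[0,0,0],"delta_rot":[0,0,0],"fingers":-0.636}
  ]
}}

```text
time_s: 24.82
tcp_pos: [0.6111, -0.2367, 0.0459]
eef_rot: [-179.9, 0.3, -174.5]
contact_force: [3.5, 1.0, 4.5]
gripper_width: 0.016
gripper_force: 2.4
```

Request:
{"op": "play_rows", "data": {
  "rows": [
    {"slide":[0,0,0.01],"delta_rot":[0,0,0],"fingers":-0.636},
    {"slide":[0,0,0],"delta_rot":[0,0,0],"fingers":-0.636}
  ]
}}

```text
time_s: 25.08
tcp_pos: [0.6111, -0.2367, 0.0441]
eef_rot: [-179.9, 0.3, -174.5]
contact_force: [3.9, -0.1, 4.8]
gripper_width: 0.016
gripper_force: 2.4
```

Request:
{"op": "play_rows", "data": {
  "rows": [
    {"slide":[0,0,0.01],"delta_rot":[0,0,0],"fingers":-0.636},
    {"slide":[0,0,0],"delta_rot":[0,0,0],"fingers":-0.636}
  ]
}}

```text
time_s: 25.32
tcp_pos: [0.6083, -0.2364, 0.041]
eef_rot: [180.0, -0.0, -174.5]
contact_force: [-1.0, -0.7, -0.2]
gripper_width: 0.0164
gripper_force: 0.0
```

Request:
{"op": "play_rows", "data": {
  "rows": [
    {"slide":[0,0,0.01],"delta_rot":[0,0,0],"fingers":-0.636},
    {"slide":[0,0,0],"delta_rot":[0,0,0],"fingers":-0.636}
  ]
}}

```text
time_s: 25.58
tcp_pos: [0.6077, -0.2365, 0.0391]
eef_rot: [180.0, -0.1, -174.5]
contact_force: [0.1, 0.5, 1.1]
gripper_width: 0.016
gripper_force: 0.8
```

Request:
{"op": "play_rows", "data": {
  "rows": [
    {"slide":[0,0,0.01],"delta_rot":[0,0,0],"fingers":-0.636},
    {"slide":[0,0,0],"delta_rot":[0,0,0],"fingers":-0.636}
  ]
}}

```text
time_s: 25.82
tcp_pos: [0.6079, -0.2365, 0.038]
eef_rot: [180.0, -0.1, -174.5]
contact_force: [-1.8, 0.2, 2.8]
gripper_width: 0.016
gripper_force: 1.2
```

It snapped: the force dropped to zero, then met the lower stop. I press a little more onto the stop and lift away.

Request:
{"op": "play_rows", "data": {
  "rows": [
    {"slide":[0,0,0.01],"delta_rot":[0,0,0],"fingers":-0.636},
    {"slide":[0,0,0],"delta_rot":[0,0,0],"fingers":-0.636},
    {"slide":[0,0,0],"delta_rot":[0,0,0],"fingers":-0.636}
  ]
}}

```text
time_s: 26.2
tcp_pos: [0.6081, -0.2366, 0.0369]
eef_rot: [-180.0, -0.0, -174.5]
contact_force: [-3.1, -0.1, 5.1]
gripper_width: 0.0157
gripper_force: 2.6
```

Request:
{"op": "play_rows", "data": {
  "rows": [
    {"slide":[0,0,-0.03],"delta_rot":[0,0,0],"fingers":-0.636},
    {"slide":[0,0,-0.1],"delta_rot":[0,0,0],"fingers":-0.636},
    {"slide":[0,0,-0.3],"delta_rot":[0,0,0],"fingers":-0.636},
    {"slide":[0,0,-0.3],"delta_rot":[0,0,0],"fingers":-0.636},
    {"slide":[0.2,0,0],"delta_rot":[0,0,0],"fingers":-0.636},
    {"slide":[0.2,0,0],"delta_rot":[0,0,0],"fingers":-0.636},
    {"slide":[0,0,0],"delta_rot":[0,0,0],"fingers":-0.636},
    {"slide":[0,0,0],"delta_rot":[0,0,0],"fingers":-0.636}
  ]
}}

```text
time_s: 27.2
tcp_pos: [0.5496, -0.2424, 0.1472]
eef_rot: [-180.0, 0.1, -174.5]
contact_force: [-0.6, -0.4, -0.5]
gripper_width: 0.0158
gripper_force: 0.0
```

```bash
python3 - <<'E'
from h import *
w=cap('wrist');cv2.imwrite('pics/w10.png',w['image'])
H=np.array([.5316,-.2435,.06]);u=np.array([.9954,.0958,0]);g=cv2.cvtColor(w['image'],6)
for th in(0,.1,.45):
    b=H+.078*(np.cos(th)*u+np.array([0,0,np.sin(th)]));print(th,np.round(proj(w,b),1))
a=proj(w,H+.078*u); 
for du in(-8,8): print(int(a[0])+du,int(a[1])-25,g[int(a[1])-25:int(a[1])+20,int(a[0])+du].tolist())
E
```

```text
0 [284.7 271.8]
0.1 [284.7 275.8]
0.45 [284.8 283.8]
276 246 [163, 163, 164, 161, 162, 162, 160, 162, 162, 161, 161, 159, 161, 161, 163, 161, 165, 208, 250, 250, 248, 248, 248, 249, 246, 216, 219, 244, 248, 247, 246, 246, 247, 247, 247, 247, 247, 247, 247, 247, 247, 247, 247, 247, 248]
292 246 [164, 164, 164, 163, 162, 163, 161, 162, 162, 159, 159, 161, 160, 162, 162, 162, 165, 210, 250, 250, 248, 247, 248, 248, 248, 227, 215, 237, 248, 247, 245, 245, 247, 247, 247, 247, 247, 247, 247, 247, 247, 247, 247, 247, 248]
```

```bash
python3 - <<'E'
from h import *
im=cv2.imread('pics/w10.png');g=im[...,1]
for u in range(236,336,8): print(u,g[256:300:2,u].tolist())
s=r.get_state();print(s['tcp_pos'],s['contact_force'],s['time_s'])
c=cap('scene');H=np.array([.5316,-.2435,.06]);U=np.array([.9954,.0958,0])
for th in(0,.45):print(th,np.round(proj(c,H+.078*(np.cos(th)*U+np.array([0,0,np.sin(th)])))))
a=cv2.imread('pics/s8.png')[...,1]; b=c['image'][...,1]
print(b[180:206,258:286:2])
E
```

```text
236 [126, 55, 47, 50, 47, 50, 46, 50, 48, 48, 47, 47, 46, 45, 42, 54, 58, 66, 73, 83, 92, 102]
244 [158, 152, 152, 152, 151, 152, 153, 150, 140, 140, 135, 132, 133, 119, 113, 108, 109, 109, 93, 75, 80, 87]
252 [158, 159, 157, 158, 158, 159, 160, 160, 160, 159, 159, 159, 157, 159, 161, 158, 159, 158, 117, 76, 83, 84]
260 [104, 89, 77, 62, 52, 48, 41, 40, 41, 46, 42, 39, 41, 43, 41, 41, 45, 45, 65, 78, 81, 84]
268 [121, 121, 121, 124, 212, 242, 228, 166, 141, 199, 189, 212, 228, 228, 226, 242, 249, 251, 194, 80, 82, 84]
276 [162, 161, 163, 165, 249, 248, 248, 245, 219, 248, 246, 247, 247, 247, 247, 247, 247, 248, 246, 81, 80, 87]
284 [163, 164, 164, 164, 167, 167, 212, 248, 246, 245, 236, 248, 247, 247, 247, 247, 247, 248, 247, 81, 81, 86]
292 [160, 161, 162, 166, 250, 248, 248, 248, 215, 248, 245, 247, 247, 247, 247, 247, 247, 248, 245, 80, 81, 85]
300 [129, 128, 131, 135, 230, 252, 241, 180, 152, 216, 205, 228, 242, 242, 241, 252, 255, 255, 211, 78, 80, 83]
308 [94, 82, 72, 57, 50, 45, 42, 41, 44, 44, 45, 41, 45, 43, 41, 45, 45, 44, 64, 78, 82, 85]
316 [159, 160, 158, 158, 157, 157, 
[... 1227 characters left out ...]
8 214 166 123 118 121 115 114 116 118 113 115 117]
 [230 224 186 160 122 118 117 114 111 111 118 114 114 123]
 [229 213 157 147 121 119 118 113 109 110 117 115 119 126]
 [223 190 131 116 109 112 114 108  99 102 116 123 126 126]
 [210 167 117  90  89 101 103  97  94 108 124 124 126 128]
 [176 141 119  95  82  85  91  92 104 119 129 127 128 128]
 [143 128 123 111  85  89  90 104 118 127 129 125 129 127]
 [131 124 127 121 108 107 107 115 125 128 128 128 129 129]
 [130 128 126 126 121 123 122 125 126 127 129 128 129 136]
 [137 133 130 129 126 127 127 129 128 130 125 129 138 150]
 [146 140 137 134 128 129 124 126 129 126 123 127 158 190]
 [147 147 139 141 137 132 129 128 128 124 112 139 194 216]]
```

```bash
python3 -c "
from plant import r
print(r.close_job())"
```

```text
the job is handed in; nothing more can be done
None
```

I handed the job in at about 27 s: the pin is home in the post and the ring is flipped over it and snapped below the pin's end. I judged the snap from the force pattern (a rise to about 11 N, a drop to zero, then the stop) rather than a final picture; the hand-in returned no verdict.

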